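Assemble a filter cell and hold its keyed collar home

ROBOT

A 6-joint arm with a two-finger parallel gripper is mounted at the origin on a cart in front of the work surface, level with it; the furniture and walls round the work are solid. World frame = base frame: x ahead of the robot, y to its left, z up, the work surface at z = 0. Lengths are in m, angles in rad, forces in N, time in s.
With the tool pointing down it reaches from about 0.375 to 0.9 m from the base axis. Payload 3.1 kg.
Tool frame: the origin (TCP) lies midway between the tips of the shut fingers; the grasp point (between the pads) lies 19 mm behind it (pinch_z is the distance from the TCP to the grasp point, in m); y points along the fingers, z is the direction in which the jaws open and shut, and the axes are right-handed (so a half turn about y gives the same grasp; the last joint's range is limited). The gripper opens to 87 mm and grips with 3 to 60 N. Pads are 19 mm wide; open, the fingers measure 117 mm over their backs; the gripper's body (75 mm by 190 mm) begins 51 mm behind the grasp point.
Start: joints at [-1.286, 0.527, 1.433, -0, 1.181, -0.178], TCP at [0.28, -0.559, 0.223] pointing down, gripper open.
Joint ranges: [-3.08, 3.08], [-0.75, 2.2], [0.22, 2.44], [-1.43, 4.57], [0, 2.65], [-2.85, 2.85]. Speed limits (rad/s): [2.79, 2.79, 3.14, 3.14, 3.14, 3.14].

INTERFACE

Orientations are given as a unit quaternion [x, y, z, w].
In Python, from rig import * gives the robot as it stands.
- The arm moves only by the tool drive_tool, never from a script. Its argument "plan" is a list of rows, each a list of 7 numbers: the shift along the tool's x, y, z in mm, then the turn, a rotation vector about the tool's x, y, z in degrees, then the finger opening in mm, from 0 to 87. A call has 1 to 10 rows; each row is the pose to reach, as a shift and turn from the pose commanded when the call began, along the tool's axes at that moment; what a row does not reach only later rows make up. A row lasts 1/10 s, in which the tool goes at most 50 mm and 8.59 degrees, less where a joint would pass 70% of its speed; a pose out of reach is approached as far as the arm can. A call with a gripper value outside its range is refused whole. The fingers move at their own pace and stop on an object; "newtons" is the grip in N (left out, the last holds). Time passes only in rows, so rows that repeat a pose let the fingers close. It gives the time, the measured TCP pose, the force and the opening at its end, in the units of the state.
- get_obs(): the state, without advancing time (a new reading comes with each control period).
- camera(name): name is "scene" or "top" or "wrist"; returns the picture (400x640x3 uint8, blue, green, red); there is no depth.
- get_calibration(name): a dict with "fx", "fy", "cx", "cy" (pixels), "origin" and "rotation" of the camera in the world; the wrist camera has in their place "tool_from_camera" (4x4, takes a point from camera to tool coordinates, whose origin is the TCP and whose axes are the tool frame's). Camera axes: x right, y down, z forward; pixel columns grow to the right and rows downward; lengths in m; the calibration is good to about 2 mm. A picture is of the moment at which its call begins: read the wrist's pose just before it. get_calibration takes no time and is no camera call.
- hand_in(): hands the job in, once; it reports no verdict.
Trained networks look in the newest picture that a camera, given by its name, has taken for a name from the list of things; names that differ only in an ending like _2 or _b are one class to them, and where a whole thing is asked for, a point or a joint stands for the part that bears it (a point fixed in the world has none). Each returns a list of dicts, best first, with "conf" (0 to 1); they miss things now and then, are a little off and sometimes report something else, mostly with a low value. They report only what shows in the picture. A call takes as long as a camera call.
- spot_in(camera, target): "location" ([column, row] in pixels, amid what is visible of it).
- mark_of(camera, target): "location" ([column, row] in pixels: a listed point, or the origin of a listed thing).
The state is a dict: "time": time; "q": joint angles; "joint_velocities": joint speeds; "joint_torque": joint torques, N m; "position": TCP position; "tool_rot": TCP orientation; "ft_force": force on the tool from outside, world axes, zero at the start; "moment": the same for the moment, N m; "grip_width": finger opening in m.
Only numpy, scipy, OpenCV 4.12 (cv2) and the standard library are available. Lean on these libraries where they do the work, as an engineer would, in place of code of your own. Each camera call takes 0.05 s, during which the arm holds its last target. There are 200 camera calls.

TASK

Assemble the filter cell in its bench stand: lower the brass spacer ring into the pocket, set the steel filter disc on it with the nozzle up, then put the black knurled collar over the nozzle and turn it until its hidden keyways drop over the four pins of the stand. Push the collar fully home on the stand's shoulder, against the spring under the stack, and finish while still holding it pressed down there, so that I can tighten its grub screws. Leave the beaker, the two vials and the hex key where they are.

Things in the scene. Friction and masses are not known exactly. Their poses are not given: they have to be found in the camera images.
- filter_stand: Fixed aluminium stand, dark round foot of 90 mm diameter. Origin: centre of the foot's underside on the bench, z up its axis. From 12 to 30 mm height it is 60 mm in diameter and ends in a flat shoulder; above that a spigot of 41 mm diameter rises to 56 mm. A brass side port points along +x at 21 mm height, out to a radius of 54 mm.
- shoulder (a point): Centre of the stand's shoulder plane, on its axis 30 mm above the bench. A collar that is home has its foot on this plane.
- pocket (a point): Centre of the mouth of the stand's pocket, on the axis 56 mm above the bench: a round pocket of 32 mm diameter with a chamfered mouth in the top of the spigot; the spring seat, 23 mm below the mouth, is its floor.
- pin (a point): Outer end of the pin along the stand's +x axis, 25.5 mm off the stand's axis and 45.5 mm above the bench. Four such steel pins of 5 mm diameter stick out of the spigot along +x, +y, -x and -y; their upper side is 48 mm above the bench.
- spring_seat (a joint): Spring seat in the pocket: 0 m when empty (its top 33 mm above the bench), grows as it is pressed down, stop at 0.006 m, stiffness 2.5 N/mm. About 0.004 m when the whole stack is in and the collar is home, which takes about 8 N of push on the collar beyond the parts' weight; let go, the spring lifts the collar by 2 to 3 mm.
- spacer_ring: Loose brass spacer ring, outer diameter 29.6 mm, bore 19 mm, 18 mm tall, about 60 g, same at either end. Stands on the bench at first. Origin: centre of its underside, z along its axis. Seated on the spring seat, its top lies about 5 mm below the pocket's mouth, so it has to be let go while still standing out and slides down.
- filter_disc: Loose steel filter disc, diameter 29.6 mm, 12 mm thick, with a nozzle of 16 mm diameter (18 mm at the barbs, above 33 mm) rising to 44 mm total height, about 70 g. Stands nozzle up on the bench at first. Origin: centre of its underside, z along the nozzle. Seated on the spacer, its lower 5 mm are in the pocket, the rest of it stands proud.
- collar: Loose black knurled collar, 64 mm diameter, 34 mm tall, about 120 g; stands right way up on the bench at first. Origin: centre of its underside, z along its axis. Inside, its bore is 45 mm wide and 29 mm deep, with four straight keyways 9 mm wide, 90 degrees apart, open at the foot: invisible from above and outside, their direction to the outside or to this frame is unknown.
- collar_top (a point): Centre of the collar's top, 34 mm above its underside: a 5 mm thick lip with a hole of 22 mm that goes over the nozzle and presses on the disc. Turned wrong, the collar rests with its foot on the pins, 18 mm above the shoulder; turned right (within 5 degrees; never over 90 degrees away) it can go down 14 mm until the lip meets the disc, then 4 mm against the spring.
- beaker: Bystander: grey plastic beaker, 69 mm diameter, 83 mm tall, origin at the centre of its underside.
- vial_1: Bystander: capped vial, 25 mm diameter, 56 mm tall, origin at the centre of its underside.
- vial_2: Bystander: second capped vial, the same.
- hex_key: Bystander: L-shaped dark steel hex key, 80 mm long, 4 mm thick, lying flat, origin at the middle of its long leg.

How it is judged:
By the outcome, as a careful person would: the job done as asked, in the order asked, and still so for the second after the job is handed in, while the arm keeps its last pose, push and grip.
It also fails if it takes over 72 s, if anything falls off the work surface, if the arm or the gripper's body presses on something with over 40 N, if the wrist force passes 120 N, or if a joint passes its speed limit or range.

## Working session

There is one attempt and no reset: what is moved stays moved. The work goes in short steps, Python scripts to look and compute and a tool call to move; the robot and the scene stay as the last step left them, time stands still between calls to the robot, and variables do not carry over. Pictures are saved under pics/ and viewed, about 8 in all and at most 12, crops included, and the job is handed in when it is done.

Besides the shell and the picture viewer there is one more tool, called after ">>>" as a command line: name --pt "numbers of a row" for each row, then --argument value for the rest. drive_tool: Moves the arm, as the interface text tells. Its arguments: {"type":"object","properties":{"plan":{"type":"array","items":{"type":"array","items":{"type":"number"}}},"newtons":{"type":"number"}},"required":["plan"]}

```bash
mkdir -p pics; ls; cat > h.py <<'E'
from rig import *
import numpy as np, cv2
from scipy.spatial.transform import Rotation as R
def cam(name):
    c=get_calibration(name); o=get_obs()
    if 'origin' in c: return c,np.array(c['origin']),np.array(c['rotation'])
    T=np.array(c['tool_from_camera']); Rt=R.from_quat(o['tool_rot']).as_matrix()
    return c,Rt@T[:3,3]+np.array(o['position']),Rt@T[:3,:3]
def ray(name,uv,z):
    c,o,Rm=cam(name)
    d=Rm@np.array([(uv[0]-c['cx'])/c['fx'],(uv[1]-c['cy'])/c['fy'],1.])
    return o+d*(z-o[2])/d[2]
def proj(name,p):
    c,o,Rm=cam(name); q=Rm.T@(np.array(p)-o)
    return np.array([c['fx']*q[0]/q[2]+c['cx'],c['fy']*q[1]/q[2]+c['cy']])
def shift(dw):  # world displacement (m) -> tool mm
    return R.from_quat(get_obs()['tool_rot']).inv().apply(dw)*1000
E
python3 - <<'E'
from h import *
o=get_obs(); print({k:np.round(v,4).tolist() for k,v in o.items()})
print(R.from_quat(o['tool_rot']).as_matrix().round(3))
for n in ('top','scene'):
    im=camera(n); cv2.imwrite(f'pics/{n}0.png',im)
    c,oo,Rm=cam(n); print(n,c['fx'],oo,Rm.round(2).tolist())
    for t,z in [('filter_stand',0),('shoulder',.03),('pocket',.056),('pin',.0455),('spacer_ring',0),('filter_disc',0),('collar',0),('collar_top',.034),('beaker',0),('vial_1',0),('hex_key',0)]:
        for d in mark_of(n,t)[:4 if t in('pin','vial_1') else 2]:
            print(t,round(d['conf'],2),np.round(d['location'],1),ray(n,d['location'],z).round(4))
print(get_calibration('wrist'))
E
```

```text
pics
{'time': 0.0, 'q': [-1.2855, 0.5284, 1.4339, -0.0, 1.1814, -0.1785], 'joint_velocities': [0.0019, -0.0013, 0.0003, 0.0002, 0.0015, -0.0012], 'joint_torque': [-0.0009, -44.0043, -17.6593, 0.0634, 0.0583, -0.0001], 'position': [0.2794, -0.5583, 0.2216], 'tool_rot': [-0.1626, 0.6889, -0.6874, 0.1625], 'ft_force': [-0.2745, -0.3276, 0.2665], 'moment': [-0.0359, 0.0161, 0.0316], 'grip_width': 0.0873}
[[-0.894 -0.001  0.447]
 [-0.447  0.002 -0.894]
 [-0.    -1.    -0.002]]
top 465.17058916470563 [ 0.42274176 -0.26422937  1.22304294] [-0.7, 0.71, -0.04, 0.03]Traceback (most recent call last):
  File "<stdin>", line 9, in <module>
  File "h.py", line 11, in ray
    d=Rm@np.array([(uv[0]-c['cx'])/c['fx'],(uv[1]-c['cy'])/c['fy'],1.])
      ~~^~~~~~~~~~~~~~~~~~~~~~~~~~~~~~~~~~~~~~~~~~~~~~~~~~~~~~~~~~~~~~~
ValueError: matmul: Input operand 1 has a mismatch in its core dimension 0, with gufunc signature (n?,k),(k,m?)->(n?,m?) (size 3 is different from 4)
```

Rotation is a quaternion.

```bash
sed -i "s/np.array(c\['rotation'\])/R.from_quat(c['rotation']).as_matrix()/" h.py
python3 - <<'E'
from h import *
for n in ('top','scene'):
    im=camera(n); cv2.imwrite(f'pics/{n}0.png',im)
    c,oo,Rm=cam(n); print(n,c['fx'],oo.round(3),Rm.round(2).tolist())
    for t,z in [('filter_stand',0),('shoulder',.03),('pocket',.056),('pin',.0455),('spacer_ring',0),('filter_disc',0),('collar',0),('collar_top',.034),('beaker',0),('vial_1',0),('hex_key',0)]:
        for d in mark_of(n,t)[:4 if t in('pin','vial_1') else 2]:
            print(t,round(d['conf'],2),np.round(d['location'],1),ray(n,d['location'],z).round(4))
print(get_calibration('wrist'))
cv2.imwrite('pics/both.png',cv2.resize(np.vstack([cv2.imread('pics/top0.png'),cv2.imread('pics/scene0.png')])[:],(480,600),interpolation=cv2.INTER_AREA))
E
```

```text
top 465.17058916470563 [ 0.423 -0.264  1.223] [[-0.01, -0.99, 0.1], [-1.0, 0.01, -0.01], [0.01, -0.1, -0.99]]
filter_stand 0.92 [317.1 183.2] [ 0.593  -0.2677  0.    ]
shoulder 0.74 [318.1 179.6] [ 0.5982 -0.2703  0.03  ]
pocket 0.74 [317.6 177.5] [ 0.5998 -0.2689  0.056 ]
pin 0.91 [317.8 170.9] [ 0.6184 -0.2696  0.0455]
spacer_ring 0.5 [303.1 241.9] [ 0.4382 -0.23    0.    ]
filter_disc 0.53 [317.2 179. ] [ 0.6043 -0.2681  0.    ]
filter_disc 0.52 [380.5 194.5] [ 0.5618 -0.4355  0.    ]
collar 0.95 [356.3 241.7] [ 0.4377 -0.3694  0.    ]
collar_top 0.95 [357.  237.3] [ 0.4484 -0.3684  0.034 ]
collar_top 0.18 [356.9 239.8] [ 0.4421 -0.3681  0.034 ]
beaker 0.7 [245.8 253.4] [ 0.4094 -0.0805  0.    ]
vial_1 0.68 [358.7 158.6] [ 0.6586 -0.3792  0.    ]
vial_1 0.67 [396.  159.9] [ 0.6545 -0.4788  0.    ]
hex_key 0.43 [403.6 263.5] [ 0.3801 -0.4921  0.    ]
scene 502.82077492766297 [ 0.161 -1.042  0.988] [[0.9, -0.31, 0.3], [-0.43, -0.66, 0.62], [0.0, -0.69, -0.73]]
filter_stand 0.92 [343.4 217.5] [ 0.5999 -0.2762  0.    ]
shoulder 0.97 [339.4 207.7] [ 0.5929 -0.2647  0.03  ]
pocket 0.95 
[... 389 characters left out ...]
.4446 -0.3657  0.034 ]
collar_top 0.35 [341.4 199. ] [ 0.61   -0.2425  0.034 ]
vial_1 0.73 [382.3 237.8] [ 0.6574 -0.3798  0.    ]
vial_1 0.52 [404.4 273.4] [ 0.6493 -0.4974  0.    ]
hex_key 0.39 [305.9 310. ] [ 0.3954 -0.4874  0.    ]
{'fx': 349.54183797840943, 'fy': 349.54183797840943, 'cx': 320.889238050992, 'cy': 201.33290987308183, 'tool_from_camera': array([[-6.30412346e-04,  9.70837229e-01,  2.39738770e-01,
        -6.46947052e-02],
       [-5.07340497e-04, -2.39739098e-01,  9.70837220e-01,
        -1.62887632e-01],
       [ 9.99999673e-01,  4.90398583e-04,  6.43679529e-04,
         4.63103858e-04],
       [ 0.00000000e+00,  0.00000000e+00,  0.00000000e+00,
         1.00000000e+00]])}
```

View pics/top0.png

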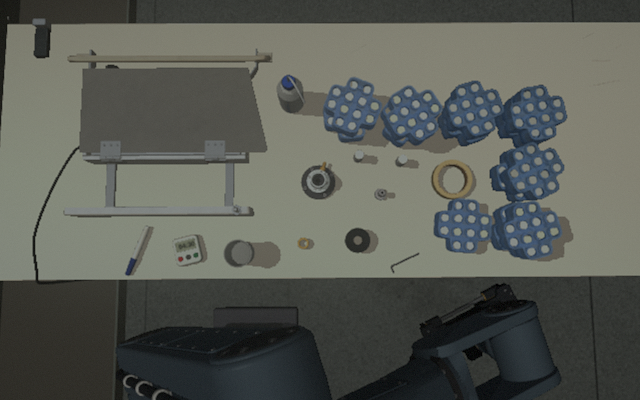

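The top view shows the stand at (318,180) with its port toward (325,166). The ring is at (305,243), the collar at (357,240), the disc at (381,195), the vials at (359,157) and (402,161), and the beaker at (239,252). I'll move to a viewpoint above the work next.

>>> drive_tool --pt "-45 0 -19 0 0 0 87" --pt "-90 0 -38 0 0 0 87" --pt "-135 0 -57 0 0 0 87" --pt "-180 0 -76 0 0 0 87" --pt "-225 0 -95 0 0 0 87" --pt "-270 5 -114 0 0 0 87" --pt "-312 10 -132 0 0 0 87" --pt "-312 10 -132 0 0 0 87" --pt "-312 10 -132 0 0 0 87" --pt "-312 10 -132 0 0 0 87"

```text
time: 2.3
position: [0.4993, -0.3022, 0.2127]
tool_rot: [0.162, -0.688, 0.688, -0.162]
ft_force: [0.5, 0.6, 1.4]
grip_width: 0.0872
```

```bash
cat >> h.py <<'E'
def look(n,ts,k=2):
    camera(n)
    for t,z in ts:
        for d in mark_of(n,t)[:k]:
            print(n,t,round(d['conf'],2),np.round(d['location'],1),ray(n,d['location'],z).round(4))
def st():
    o=get_obs(); m=R.from_quat(o['tool_rot']).as_matrix()
    print('t',round(o['time'],2),'pos',np.round(o['position'],4),'jawdeg',np.degrees(np.arctan2(m[1,2],m[0,2])).round(1),'down',m[:,1].round(3),'F',np.round(o['ft_force'],1),'w',round(o['grip_width'],4),'q6',round(o['q'][5],2))
E
python3 - <<'E'
from h import *
st()
look('wrist',[('filter_stand',0),('pocket',.056),('shoulder',.03),('pin',.0455),('spacer_ring',0),('filter_disc',0),('collar',0),('collar_top',.034)])
cv2.imwrite('pics/w1.png',camera('wrist'))
E
```

```text
t 2.3 pos [ 0.4993 -0.3022  0.2127] jawdeg -63.5 down [-0.    -0.001 -1.   ] F [0.5 0.6 1.4] w 0.0872 q6 0.37
wrist filter_stand 0.94 [334.5  81.5] [ 0.5931 -0.2723  0.    ]
wrist filter_stand 0.42 [ 88.9 154.2] [ 0.41   -0.0705  0.    ]
wrist pocket 0.94 [336.9  71.3] [ 0.596  -0.2706  0.056 ]
wrist shoulder 0.82 [334.7  77.8] [ 0.5932 -0.271   0.03  ]
wrist pin 0.7 [355.3  49.2] [ 0.6209 -0.2763  0.0455]
wrist pin 0.19 [354.4 248. ] [ 0.456  -0.3624  0.0455]
wrist spacer_ring 0.84 [234.8 198.3] [ 0.4349 -0.2289  0.    ]
wrist filter_disc 0.63 [454.4 183.6] [ 0.5573 -0.4369  0.    ]
wrist collar 0.58 [352.1 247.4] [ 0.4419 -0.3713  0.    ]
wrist collar_top 0.7 [349.5 257.7] [ 0.441  -0.3652  0.034 ]
```

View pics/w1.png

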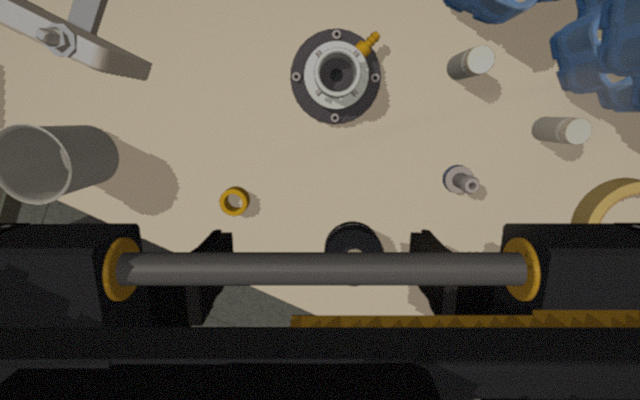

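View pics/scene0.png

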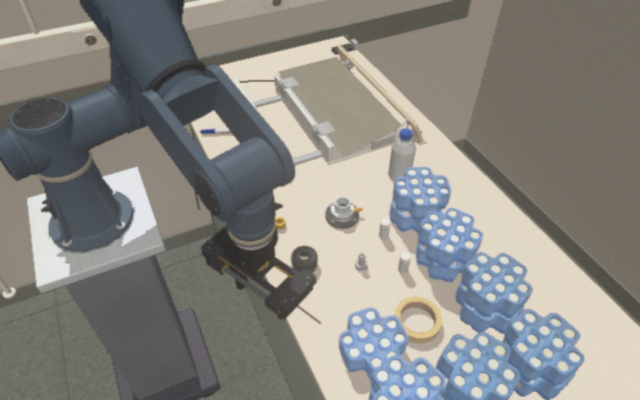

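The wrist view shows the stand at (336,76) with its port at (372,42), the ring at (234,201) and the disc at (460,180). The collar is partly hidden at (354,240). The estimates agree to a few mm. Next I'll go above the ring.

>>> drive_tool --pt "12 20 -46 0 0 0 60" --pt "24 60 -93 0 0 0 60" --pt "24 105 -93 0 0 0 60" --pt "24 150 -93 0 0 0 60" --pt "24 150 -93 0 0 0 60" --pt "24 150 -93 0 0 0 60" --pt "24 150 -93 0 0 0 60"

```text
time: 3.5
position: [0.4385, -0.2306, 0.0651]
tool_rot: [0.161, -0.687, 0.69, -0.164]
ft_force: [0.6, -0.1, 0.6]
grip_width: 0.0603
```

```bash
cat >> h.py <<'E'
def blob(n,lo,hi,z,near,rad=60):
    """centroid/enclosing circle of HSV blob nearest pixel near"""
    im=camera(n); m=cv2.inRange(cv2.cvtColor(im,cv2.COLOR_BGR2HSV),lo,hi)
    y,x=np.mgrid[:400,:640]; m[(x-near[0])**2+(y-near[1])**2>rad**2]=0
    ps=cv2.findNonZero(m); c,r=cv2.minEnclosingCircle(ps); e=cv2.fitEllipse(cv2.convexHull(ps))
    print('circ',np.round(c,1),round(r,1),ray(n,c,z).round(4),'ell',np.round(e[0],1),np.round(e[1],1),ray(n,e[0],z).round(4)); return im
E
python3 - <<'E'
from h import *
st()
look('wrist',[('spacer_ring',0)])
p=proj('wrist',[.436,-.231,.018]); print(p)
im=blob('wrist',(15,90,50),(35,255,255),.018,p,50); cv2.imwrite('pics/w2.png',im)
E
```

```text
t 3.5 pos [ 0.4385 -0.2306  0.0651] jawdeg -63.4 down [ 0.004 -0.004 -1.   ] F [ 0.6 -0.1  0.6] w 0.0603 q6 0.4
wrist spacer_ring 0.92 [314.7 214.1] [ 0.4367 -0.228   0.    ]
[318.14721665 224.83503938]
circ [317.  221.3] 24.8 [ 0.4376 -0.229   0.018 ] ell [317.  221.6] [46.8 49.8] [ 0.4374 -0.2291  0.018 ]
```

View pics/w2.png

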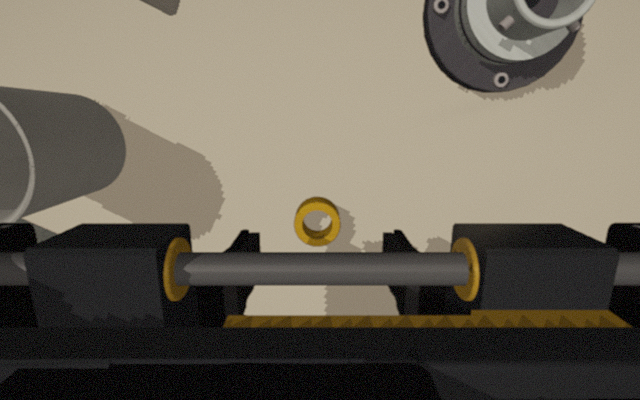

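>>> drive_tool --pt "0 30 -2 0 0 0 60" --pt "0 57 -2 0 0 0 60" --pt "0 57 -2 0 0 0 60" --pt "0 57 -2 0 0 0 20" --pt "0 57 -2 0 0 0 20" --pt "0 57 -2 0 0 0 20" --pt "0 57 -2 0 0 0 20" --pt "0 57 -2 0 0 0 20" --pt "0 57 -2 0 0 0 20" --newtons 15

```text
time: 4.55
position: [0.4361, -0.2275, 0.0062]
tool_rot: [0.162, -0.688, 0.689, -0.163]
ft_force: [-0.2, -0.1, 6.1]
grip_width: 0.0287
```

>>> drive_tool --pt "0 -45 0 0 0 0 20" --pt "0 -90 0 0 0 0 20" --pt "-40 -100 36 0 0 0 20" --pt "-80 -100 72 0 0 0 20" --pt "-124 -100 110 0 0 0 20" --pt "-124 -100 110 0 0 0 20" --pt "-124 -100 110 0 0 0 20" --pt "-124 -100 110 0 0 0 20" --pt "-124 -100 110 0 0 0 20"

```text
time: 5.45
position: [0.5937, -0.269, 0.1048]
tool_rot: [-0.163, 0.689, -0.687, 0.161]
ft_force: [-1.1, -0.1, -0.7]
grip_width: 0.0291
```

```bash
python3 - <<'E'
from h import *
st()
for i in range(2):look('wrist',[('pocket',.056),('shoulder',.03),('pin',.0455),('spacer_ring',.1)])
look('top',[('pocket',.056),('spacer_ring',.1)]);look('scene',[('pocket',.056),('spacer_ring',.1)])
st();cv2.imwrite('pics/w3.png',camera('wrist'))
E
```

```text
t 5.45 pos [ 0.5937 -0.269   0.1048] jawdeg -63.4 down [-0.003  0.002 -1.   ] F [-1.1 -0.1 -0.7] w 0.0291 q6 0.51
wrist pocket 0.7 [322.5 217.6] [ 0.5963 -0.2701  0.056 ]
wrist shoulder 0.9 [323.9 204.8] [ 0.5986 -0.2705  0.03  ]
wrist pin 0.89 [349.2 185.6] [ 0.6213 -0.2777  0.0455]
wrist spacer_ring 0.55 [319.8 248.5] [ 0.5934 -0.2708  0.1   ]
wrist pocket 0.8 [319.9 220.4] [ 0.5952 -0.2701  0.056 ]
wrist shoulder 0.86 [320.6 208.1] [ 0.5965 -0.27    0.03  ]
wrist pin 0.57 [347.8 185.2] [ 0.622  -0.2771  0.0455]
wrist spacer_ring 0.78 [317.6 248.1] [ 0.5937 -0.2698  0.1   ]
top spacer_ring 0.72 [398.1 162.1] [ 0.63   -0.4663  0.1   ]
scene pocket 0.64 [342.9 199.4] [ 0.6025 -0.2638  0.056 ]
scene spacer_ring 0.39 [342.8 193.3] [ 0.5911 -0.2818  0.1   ]
t 6.25 pos [ 0.5958 -0.27    0.1055] jawdeg -63.4 down [-0.  0. -1.] F [ 0.2 -0.7 -0.8] w 0.0291 q6 0.51
```

View pics/w3.png

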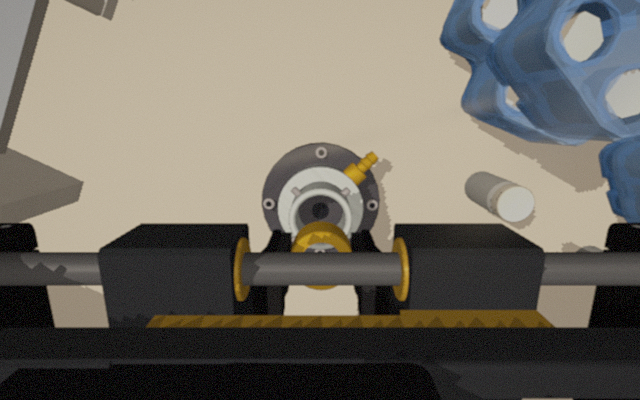

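```bash
cat >> h.py <<'E'
from scipy.ndimage import map_coordinates
def fitc(im,P,circ,c0,span=.008,rows=(0,228)):
    """P=(c,o,Rm) frozen pose; circ=[(z,r)]; maximise edge strength of projected circles over centre"""
    c,o,Rm=P; g=cv2.GaussianBlur(cv2.cvtColor(im,cv2.COLOR_BGR2GRAY),(0,0),1.0).astype(float)
    G=np.hypot(cv2.Sobel(g,-1,1,0),cv2.Sobel(g,-1,0,1)); G=np.minimum(G,150)
    a=np.linspace(0,2*np.pi,180,endpoint=False); best=[]
    for dx in np.arange(-span,span+1e-6,.0005):
        for dy in np.arange(-span,span+1e-6,.0005):
            s=0
            for z,r in circ:
                q=(np.c_[c0[0]+dx+r*np.cos(a),c0[1]+dy+r*np.sin(a),0*a+z]-o)@Rm
                u=c['fx']*q[:,0]/q[:,2]+c['cx']; v=c['fy']*q[:,1]/q[:,2]+c['cy']
                k=(v>rows[0])&(v<rows[1]); 
                if k.sum()>30: s+=map_coordinates(G,[v[k],u[k]],order=1,mode='constant').mean()
            best.append((s,c0[0]+dx,c0[1]+dy))
    best.sort(reverse=True); b=np.array(best[:5]); print('fit',circ,b[0].round(4),'mean5',b[:,1:].mean(0).round(4)); return b[:,1:].mean(0)
E
python3 - <<'E'
from h import *
P=cam('wrist'); o=get_obs(); im=camera('wrist'); t=o['position']; print(t)
for cs in ([(.012,.045)],[(.03,.03)],[(.056,.0205),(.056,.016)],[(.012,.045),(.03,.03),(.056,.0205)]): fitc(im,P,cs,(.596,-.27))
for z in (.11,): fitc(im,P,[(t[2]+.011,.0148),(t[2]+.011,.0095)],t[:2],rows=(200,300))
E
```

```text
[ 0.595769   -0.26999167  0.10552287]
fit [(0.012, 0.045)] [139.326   0.596  -0.27 ] mean5 [ 0.5961 -0.2698]
fit [(0.03, 0.03)] [146.4548   0.596   -0.27  ] mean5 [ 0.5961 -0.2698]
fit [(0.056, 0.0205), (0.056, 0.016)] [241.6433   0.5955  -0.2695] mean5 [ 0.5958 -0.2696]
fit [(0.012, 0.045), (0.03, 0.03), (0.056, 0.0205)] [ 3.724772e+02  5.960000e-01 -2.695000e-01] mean5 [ 0.5958 -0.2699]
fit [(np.float64(0.1165228718737401), 0.0148), (np.float64(0.1165228718737401), 0.0095)] [125.6107   0.5948  -0.2715] mean5 [ 0.5946 -0.2714]
```

>>> drive_tool --pt "-1 30 0 0 0 0 20" --pt "-1 38 0 0 0 0 20" --pt "-1 41 0 0 0 0 20" --pt "-1 43 0 0 0 0 20" --pt "-1 45 0 0 0 0 20" --pt "-1 46 0 0 0 0 20" --pt "-1 46 0 0 0 0 20" --pt "-1 46 0 0 0 0 20"

```text
time: 7.15
position: [0.5968, -0.2697, 0.06]
tool_rot: [0.162, -0.688, 0.688, -0.163]
ft_force: [0.4, -0.3, 0.3]
grip_width: 0.0292
```

```bash
python3 - <<'E'
from h import *
st();im=camera('wrist');cv2.imwrite('pics/w4.png',cv2.resize(im[100:330,200:440],None,fx=2.5,fy=2.5)); st()
E
```

```text
t 7.15 pos [ 0.5968 -0.2697  0.06  ] jawdeg -63.4 down [ 0.001 -0.    -1.   ] F [ 0.4 -0.3  0.3] w 0.0292 q6 0.51
t 7.2 pos [ 0.5968 -0.2697  0.0599] jawdeg -63.4 down [ 0.001 -0.    -1.   ] F [-0.1 -0.1 -0.5] w 0.0289 q6 0.51
```

View pics/w4.png

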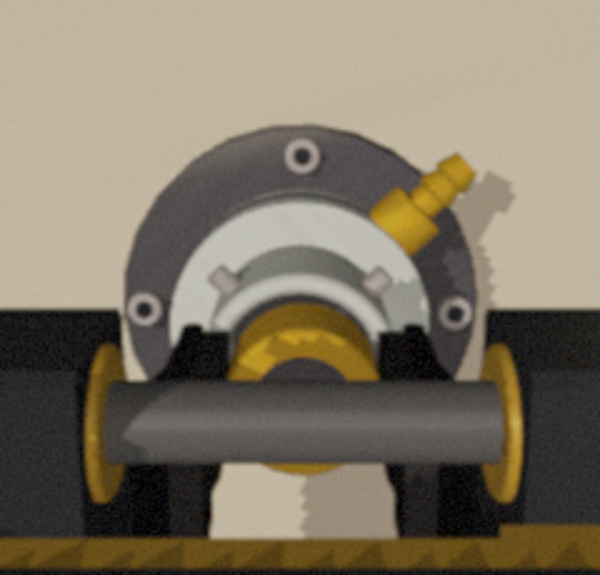

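The ring sits centred in the pocket mouth with no contact force. I'll lower it 2 mm more and release.

>>> drive_tool --pt "0 1 0 0 0 0 20" --pt "0 2 0 0 0 0 20" --pt "0 2 0 0 0 0 20" --pt "0 2 0 0 0 0 45" --pt "0 2 0 0 0 0 45" --pt "0 2 0 0 0 0 45" --pt "0 -30 0 0 0 0 45" --pt "0 -70 0 0 0 0 45" --pt "0 -70 0 0 0 0 45" --pt "0 -70 0 0 0 0 45"

```text
time: 8.2
position: [0.5973, -0.2699, 0.131]
tool_rot: [0.162, -0.687, 0.689, -0.163]
ft_force: [-0.7, -0.4, -0.9]
grip_width: 0.0448
```

```bash
python3 - <<'E'
from h import *
st();P=cam('wrist');im=camera('wrist');cv2.imwrite('pics/w5.png',cv2.resize(im[100:300,200:440],None,fx=2.5,fy=2.5))
fitc(im,P,[(.012,.045),(.03,.03),(.056,.0205)],(.596,-.27)); fitc(im,P,[(.051,.0148),(.051,.0095)],(.596,-.27))
look('wrist',[('spacer_ring',.033),('pin',.0455),('filter_disc',0)]);st()
E
```

```text
t 8.2 pos [ 0.5973 -0.2699  0.131 ] jawdeg -63.4 down [ 0.002 -0.002 -1.   ] F [-0.7 -0.4 -0.9] w 0.0448 q6 0.51
fit [(0.012, 0.045), (0.03, 0.03), (0.056, 0.0205)] [ 3.694494e+02  5.960000e-01 -2.695000e-01] mean5 [ 0.5958 -0.2696]
fit [(0.051, 0.0148), (0.051, 0.0095)] [237.6425   0.596   -0.2715] mean5 [ 0.5961 -0.2713]
wrist spacer_ring 0.71 [319.2 203.8] [ 0.5942 -0.2685  0.033 ]
wrist pin 0.6 [346.2 183.9] [ 0.6189 -0.2778  0.0455]
wrist pin 0.57 [319.  195.1] [ 0.6029 -0.2641  0.0455]
t 8.45 pos [ 0.5957 -0.269   0.128 ] jawdeg -63.4 down [-0.003  0.002 -1.   ] F [ 0.   0.5 -0.8] w 0.0451 q6 0.51
```

View pics/w5.png

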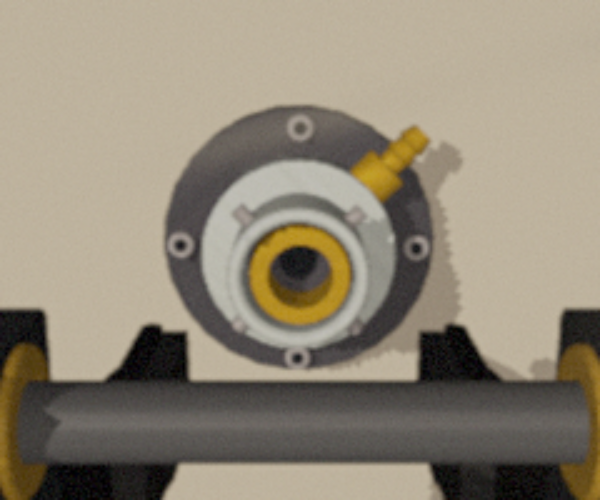

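The ring is seated flat in the pocket at (300,270) of the crop, and the pins lie at ±45° in the image. Now to the disc.

>>> drive_tool --pt "30 0 36 0 0 0 50" --pt "60 0 75 0 0 0 50" --pt "90 10 110 0 0 0 50" --pt "107 25 133 0 0 0 50" --pt "107 25 133 0 0 0 50" --pt "107 25 133 0 0 0 50" --pt "107 25 133 0 0 0 50"

```text
time: 9.15
position: [0.5606, -0.4349, 0.1041]
tool_rot: [-0.163, 0.689, -0.688, 0.163]
ft_force: [-0.4, -0.3, 0.0]
grip_width: 0.0497
```

```bash
python3 - <<'E'
from h import *
st()
look('wrist',[('filter_disc',0)])
P=cam('wrist');im=camera('wrist');st()
c=fitc(im,P,[(.012,.0148),(.0,.0148)],(.557,-.437),span=.012); fitc(im,P,[(.044,.008)],c)
fitc(im,P,[(.012,.0148),(.044,.008)],(.557,-.437),span=.012)
cv2.imwrite('pics/w6.png',im)
E
```

```text
t 9.15 pos [ 0.5606 -0.4349  0.1041] jawdeg -63.4 down [-0.001  0.002 -1.   ] F [-0.4 -0.3  0. ] w 0.0497 q6 0.29
wrist filter_disc 0.61 [323.5 199.9] [ 0.5621 -0.4373  0.    ]
t 9.3 pos [ 0.5612 -0.4349  0.1051] jawdeg -63.3 down [ 0. -0. -1.] F [ 0.8 -0.7 -0.4] w 0.0496 q6 0.29
fit [(0.012, 0.0148), (0.0, 0.0148)] [156.2608   0.563   -0.4325] mean5 [ 0.5628 -0.4326]
fit [(0.044, 0.008)] [98.5832  0.5693 -0.4306] mean5 [ 0.5691 -0.4305]
fit [(0.012, 0.0148), (0.044, 0.008)] [147.9704   0.563   -0.4325] mean5 [ 0.5636 -0.4319]
```

View pics/w6.png

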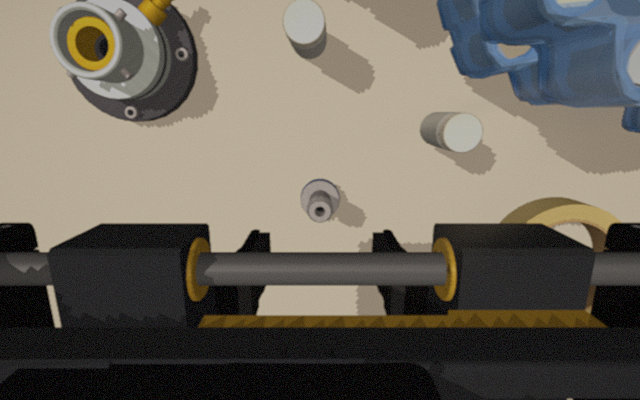

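The nozzle top is at (319,211) and the flange at (321,196), so the disc sits about 3 mm toward −x of the tool. I'll grip it by the nozzle.

>>> drive_tool --pt "-3 40 0 0 0 0 50" --pt "-3 75 0 0 0 0 50" --pt "-3 90 0 0 0 0 50" --pt "-3 90 0 0 0 0 50" --pt "-3 90 0 0 0 0 8" --pt "-3 90 0 0 0 0 8" --pt "-3 90 0 0 0 0 8" --pt "-3 90 0 0 0 0 8" --pt "-3 90 0 0 0 0 8" --pt "-3 90 0 0 0 0 8"

```text
time: 10.3
position: [0.5632, -0.4351, 0.0152]
tool_rot: [0.162, -0.688, 0.688, -0.163]
ft_force: [0.6, 0.8, 2.7]
grip_width: 0.0155
```

>>> drive_tool --pt "0 -45 0 0 0 0 8" --pt "0 -90 0 0 0 0 8" --pt "-35 -95 -44 0 0 0 8" --pt "-70 -95 -88 0 0 0 8" --pt "-104 -95 -133 0 0 0 8" --pt "-104 -95 -133 0 0 0 8" --pt "-104 -95 -133 0 0 0 8" --pt "-104 -95 -133 0 0 0 8"

```text
time: 11.1
position: [0.597, -0.2701, 0.1096]
tool_rot: [0.163, -0.688, 0.689, -0.163]
ft_force: [-0.4, 0.0, -1.2]
grip_width: 0.0156
```

```bash
python3 - <<'E'
from h import *
st();P=cam('wrist');o=get_obs();im=camera('wrist');t=o['position']
fitc(im,P,[(.012,.045),(.03,.03),(.056,.0205)],(.596,-.27)); 
fitc(im,P,[(t[2]-.003,.0148)],t[:2],rows=(150,300))
look('wrist',[('pocket',.056),('filter_disc',t[2]-.015)])
cv2.imwrite('pics/w7.png',cv2.resize(im[100:300,200:440],None,fx=2.5,fy=2.5)); st()
E
```

```text
t 11.1 pos [ 0.597  -0.2701  0.1096] jawdeg -63.4 down [ 0.    -0.001 -1.   ] F [-0.4  0.  -1.2] w 0.0156 q6 0.51
fit [(0.012, 0.045), (0.03, 0.03), (0.056, 0.0205)] [ 3.714933e+02  5.955000e-01 -2.695000e-01] mean5 [ 0.5958 -0.2696]
fit [(np.float64(0.1065746935596798), 0.0148)] [74.7944  0.602  -0.2626] mean5 [ 0.6021 -0.2627]
wrist pocket 0.82 [315.6 218.2] [ 0.5954 -0.2691  0.056 ]
wrist filter_disc 0.82 [319.4 238.1] [ 0.5968 -0.2711  0.0946]
t 11.3 pos [ 0.5965 -0.2715  0.1094] jawdeg -63.5 down [ 0.    -0.001 -1.   ] F [-0.2  0.9 -0. ] w 0.0155 q6 0.51
```

View pics/w7.png

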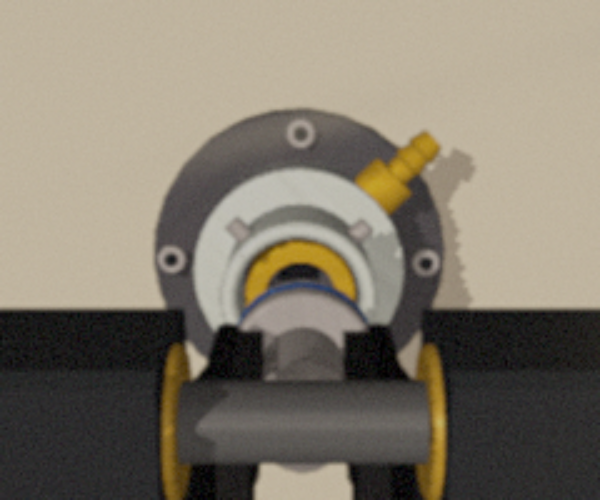

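>>> drive_tool --pt "1 25 -1 0 0 0 8" --pt "1 33 -1 0 0 0 8" --pt "1 36 -1 0 0 0 8" --pt "1 38 -1 0 0 0 8" --pt "1 39 -1 0 0 0 8" --pt "1 40 -1 0 0 0 8" --pt "1 41 -1 0 0 0 8" --pt "1 41 -1 0 0 0 8" --pt "1 41 -1 0 0 0 8"

```text
time: 12.2
position: [0.5954, -0.2691, 0.0688]
tool_rot: [0.162, -0.688, 0.688, -0.163]
ft_force: [0.6, -0.2, -0.7]
grip_width: 0.0158
```

```bash
python3 - <<'E'
from h import *
st();im=camera('wrist');st();cv2.imwrite('pics/w8.png',cv2.resize(im[130:300,220:420],None,fx=3,fy=3,interpolation=cv2.INTER_CUBIC)); st()
E
```

```text
t 12.2 pos [ 0.5954 -0.2691  0.0688] jawdeg -63.4 down [ 0. -0. -1.] F [ 0.6 -0.2 -0.7] w 0.0158 q6 0.51
t 12.25 pos [ 0.5954 -0.2691  0.0687] jawdeg -63.4 down [ 0. -0. -1.] F [-0.2  0.5 -1.7] w 0.0156 q6 0.51
t 12.25 pos [ 0.5954 -0.2691  0.0687] jawdeg -63.4 down [ 0. -0. -1.] F [-0.2  0.5 -1.7] w 0.0156 q6 0.51
```

View pics/w8.png

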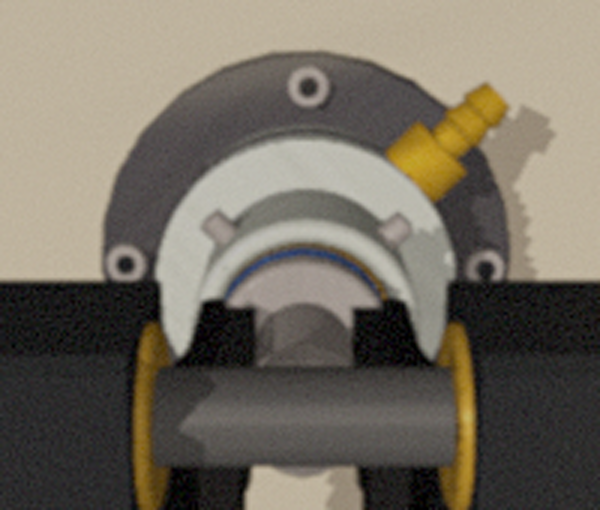

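The disc is inside the pocket mouth with no contact force. I'll lower it until it touches the ring.

>>> drive_tool --pt "0 1 0 0 0 0 8" --pt "0 2 0 0 0 0 8" --pt "0 3 0 0 0 0 8" --pt "0 4 0 0 0 0 8" --pt "0 4 0 0 0 0 8" --pt "0 4 0 0 0 0 8"

```text
time: 12.85
position: [0.5953, -0.2691, 0.0648]
tool_rot: [0.162, -0.688, 0.688, -0.163]
ft_force: [0.1, 1.0, 1.0]
grip_width: 0.0156
```

>>> drive_tool --pt "0 0 0 0 0 0 50" --pt "0 0 0 0 0 0 50" --pt "0 0 0 0 0 0 50" --pt "0 0 0 0 0 0 50" --pt "0 -40 0 0 0 0 50" --pt "0 -75 0 0 0 0 60" --pt "0 -75 0 0 0 0 87" --pt "0 -75 0 0 0 0 87"

```text
time: 13.65
position: [0.5958, -0.2694, 0.1406]
tool_rot: [0.162, -0.688, 0.689, -0.163]
ft_force: [-0.3, 0.3, -0.6]
grip_width: 0.0663
```

```bash
python3 - <<'E'
from h import *
st();im=camera('wrist');st();a=cv2.resize(im[100:300,200:440],None,fx=2.5,fy=2.5)
cv2.imwrite('pics/w9.png',a); P=cam('wrist')
fitc(im,P,[(.063,.0148)],(.596,-.27)); fitc(im,P,[(.012,.045),(.03,.03)],(.596,-.27))
look('wrist',[('filter_disc',.051)])
look('top',[('collar',0),('collar_top',.034)]);look('scene',[('collar',0),('collar_top',.034)])
E
```

```text
t 13.65 pos [ 0.5958 -0.2694  0.1406] jawdeg -63.4 down [ 0.002 -0.001 -1.   ] F [-0.3  0.3 -0.6] w 0.0663 q6 0.51
t 13.7 pos [ 0.5949 -0.2688  0.1393] jawdeg -63.4 down [-0.001  0.    -1.   ] F [ 0.2 -0.6 -0.6] w 0.07 q6 0.51
fit [(0.063, 0.0148)] [104.3993   0.5965  -0.2665] mean5 [ 0.5969 -0.2663]
fit [(0.012, 0.045), (0.03, 0.03)] [ 2.82552e+02  5.95000e-01 -2.69000e-01] mean5 [ 0.5951 -0.2688]
wrist filter_disc 0.8 [319.8 208. ] [ 0.5921 -0.269   0.051 ]
top collar 0.98 [360.5 239.6] [ 0.4431 -0.3805  0.    ]
top collar_top 0.79 [356.6 235.7] [ 0.4525 -0.3675  0.034 ]
scene collar 0.93 [305.7 263.4] [ 0.4486 -0.3694  0.    ]
scene collar_top 0.73 [304.1 254.3] [ 0.4463 -0.3665  0.034 ]
```

View pics/w9.png

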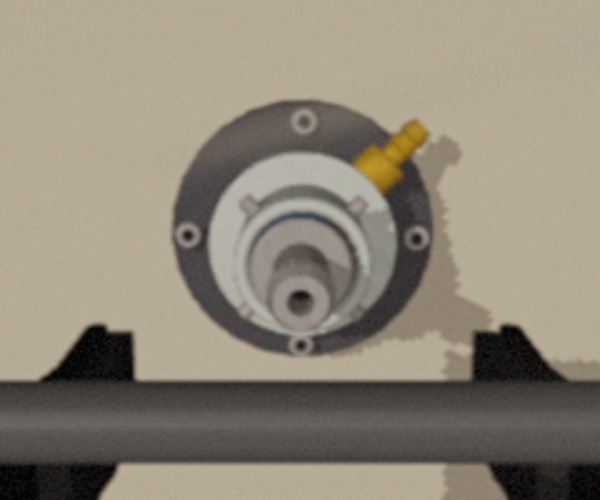

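The disc stands upright and centred in the pocket. Now to the collar.

>>> drive_tool --pt "45 0 5 0 0 0 87" --pt "90 0 10 0 0 0 87" --pt "135 10 15 0 0 0 87" --pt "180 30 21 0 0 0 87" --pt "180 50 21 0 0 0 87" --pt "180 50 21 0 0 0 87" --pt "180 50 21 0 0 0 87" --pt "180 50 21 0 0 0 87"

```text
time: 14.9
position: [0.445, -0.3685, 0.0904]
tool_rot: [0.163, -0.687, 0.689, -0.163]
ft_force: [0.0, 1.5, 0.2]
grip_width: 0.087
```

```bash
python3 - <<'E'
from h import *
for i in range(2):
    st();P=cam('wrist');im=camera('wrist')
    fitc(im,P,[(.034,.032),(.034,.011)],(.443,-.368),span=.01);fitc(im,P,[(.034,.011)],(.443,-.368),span=.006)
    look('wrist',[('collar',0),('collar_top',.034)])
st()
print(proj('wrist',[.443,-.368,.034]));cv2.imwrite('pics/w10.png',im)
m=cv2.HoughCircles(cv2.GaussianBlur(cv2.cvtColor(im,cv2.COLOR_BGR2GRAY),(0,0),1),cv2.HOUGH_GRADIENT,1,20,param1=80,param2=20,minRadius=12,maxRadius=70); print(m[0][:5])
E
```

```text
t 14.9 pos [ 0.445  -0.3685  0.0904] jawdeg -63.3 down [ 0.001 -0.001 -1.   ] F [0.  1.5 0.2] w 0.087 q6 0.22
fit [(0.034, 0.032), (0.034, 0.011)] [259.0879   0.443   -0.3695] mean5 [ 0.4429 -0.3697]
fit [(0.034, 0.011)] [149.8959   0.4425  -0.37  ] mean5 [ 0.4426 -0.3698]
wrist collar 0.85 [323.2 207. ] [ 0.4441 -0.3715  0.    ]
wrist collar_top 0.68 [318.2 223.6] [ 0.4402 -0.3693  0.034 ]
t 15.1 pos [ 0.4447 -0.3682  0.0904] jawdeg -63.3 down [ 0.001 -0.001 -1.   ] F [-0.3  1.1  0.9] w 0.0869 q6 0.22
fit [(0.034, 0.032), (0.034, 0.011)] [259.575    0.443   -0.3695] mean5 [ 0.443  -0.3695]
fit [(0.034, 0.011)] [149.9274   0.4425  -0.37  ] mean5 [ 0.4426 -0.3698]
wrist collar 0.71 [321.1 206.7] [ 0.4429 -0.3698  0.    ]
wrist collar_top 0.61 [322.1 223.1] [ 0.4411 -0.3713  0.034 ]
t 15.3 pos [ 0.444  -0.3683  0.0898] jawdeg -63.4 down [ 0. -0. -1.] F [-0.2 -0.3 -0.1] w 0.0865 q6 0.22
[318.83260864 218.4440741 ]
[[320.5 218.5  47.7]
 [492.5 273.5  47.9]
 [123.5 252.5  15.5]
 [138.5 268.5  36.9]
 [120.5 284.5  17.2]]
```

>>> drive_tool --pt "2 40 0 0 0 0 87" --pt "2 70 0 0 0 0 87" --pt "2 85 0 0 0 0 87" --pt "2 86 0 0 0 0 87" --pt "2 86 0 0 0 0 87" --pt "2 86 0 0 0 0 55" --pt "2 86 0 0 0 0 55" --pt "2 86 0 0 0 0 55" --pt "2 86 0 0 0 0 55" --pt "2 86 0 0 0 0 55" --newtons 40

```text
time: 16.3
position: [0.4422, -0.3696, 0.0042]
tool_rot: [0.162, -0.688, 0.688, -0.163]
ft_force: [0.1, -0.2, 4.2]
grip_width: 0.0624
```

```bash
python3 - <<'E'
from h import *
st()
E
```

```text
t 16.3 pos [ 0.4422 -0.3696  0.0042] jawdeg -63.4 down [ 0.001 -0.001 -1.   ] F [ 0.1 -0.2  4.2] w 0.0624 q6 0.22
```

>>> drive_tool --pt "0 -45 0 0 0 0 55" --pt "0 -90 0 0 0 0 55" --pt "0 -120 0 0 0 0 55" --pt "-45 -120 -5 0 0 0 55" --pt "-90 -120 -10 0 0 0 55" --pt "-135 -120 -15 0 0 0 55" --pt "-182 -120 -21 0 0 0 55" --pt "-182 -120 -21 0 0 0 55" --pt "-182 -120 -21 0 0 0 55" --pt "-182 -120 -21 0 0 0 55"

```text
time: 17.3
position: [0.594, -0.2691, 0.1229]
tool_rot: [-0.163, 0.689, -0.688, 0.162]
ft_force: [0.4, 0.5, -1.1]
grip_width: 0.0626
```

```bash
python3 - <<'E'
from h import *
for i in range(2):
    st();P=cam('wrist');t=get_obs()['position'];im=camera('wrist')
    fitc(im,P,[(.012,.045),(.03,.03)],(.596,-.27),rows=(0,200))
    fitc(im,P,[(t[2]+.030,.032),(t[2]+.030,.011)],t[:2],rows=(100,300))
    fitc(im,P,[(t[2]+.030,.011)],t[:2],span=.005,rows=(100,300))
cv2.imwrite('pics/w11.png',im);st()
E
```

```text
t 17.3 pos [ 0.594  -0.2691  0.1229] jawdeg -63.4 down [-0.002  0.001 -1.   ] F [ 0.4  0.5 -1.1] w 0.0626 q6 0.51
fit [(0.012, 0.045), (0.03, 0.03)] [ 2.868788e+02  5.960000e-01 -2.700000e-01] mean5 [ 0.5961 -0.2698]
fit [(np.float64(0.15290798896201194), 0.032), (np.float64(0.15290798896201194), 0.011)] [120.9888   0.597   -0.2661] mean5 [ 0.5984 -0.2682]
fit [(np.float64(0.15290798896201194), 0.011)] [53.4308  0.5965 -0.2651] mean5 [ 0.5967 -0.2654]
t 17.35 pos [ 0.5939 -0.2696  0.1231] jawdeg -63.5 down [-0.002  0.001 -1.   ] F [-1.1  0.2 -1.2] w 0.0624 q6 0.51
fit [(0.012, 0.045), (0.03, 0.03)] [ 2.865776e+02  5.960000e-01 -2.700000e-01] mean5 [ 0.5961 -0.2698]
fit [(np.float64(0.1530810211673646), 0.032), (np.float64(0.1530810211673646), 0.011)] [120.8084   0.5969  -0.2666] mean5 [ 0.5982 -0.2685]
fit [(np.float64(0.1530810211673646), 0.011)] [54.1945  0.5964 -0.2656] mean5 [ 0.5966 -0.2659]
t 17.4 pos [ 0.5939 -0.2699  0.1232] jawdeg -63.5 down [-0.001  0.001 -1.   ] F [ 1.   0.6 -0.9] w 0.0624 q6 0.51
```

>>> drive_tool --pt "0 20 0 0 0 0 55" --pt "0 40 0 0 0 0 55" --pt "0 40 0 0 0 0 55" --pt "0 40 0 0 0 0 55" --pt "0 40 0 0 0 0 55"

```text
time: 17.9
position: [0.5956, -0.2701, 0.0847]
tool_rot: [0.162, -0.688, 0.689, -0.163]
ft_force: [0.7, -0.1, -0.8]
grip_width: 0.0623
```

```bash
python3 - <<'E'
from h import *
for i in range(3):
    st();P=cam('wrist');im=camera('wrist')
    fitc(im,P,[(.012,.045),(.03,.03)],(.596,-.27),rows=(0,215))
cv2.imwrite('pics/w12.png',im)
E
```

```text
t 17.9 pos [ 0.5956 -0.2701  0.0847] jawdeg -63.5 down [ 0.002 -0.001 -1.   ] F [ 0.7 -0.1 -0.8] w 0.0623 q6 0.51
fit [(0.012, 0.045), (0.03, 0.03)] [ 2.720845e+02  5.960000e-01 -2.700000e-01] mean5 [ 0.5961 -0.2698]
t 17.95 pos [ 0.5958 -0.27    0.0848] jawdeg -63.5 down [ 0.002 -0.001 -1.   ] F [-0.   0.2 -1. ] w 0.0621 q6 0.51
fit [(0.012, 0.045), (0.03, 0.03)] [ 2.720544e+02  5.960000e-01 -2.695000e-01] mean5 [ 0.5961 -0.2697]
t 18.0 pos [ 0.5959 -0.2698  0.0848] jawdeg -63.5 down [ 0.002 -0.001 -1.   ] F [-0.5 -0.2 -1.3] w 0.0627 q6 0.51
fit [(0.012, 0.045), (0.03, 0.03)] [ 2.723582e+02  5.960000e-01 -2.695000e-01] mean5 [ 0.5961 -0.2697]
```

>>> drive_tool --pt "0 12 0 0 0 0 55" --pt "0 20 0 0 0 0 55" --pt "0 26 0 0 0 0 55" --pt "0 29 0 0 0 0 55" --pt "0 31 0 0 0 0 55" --pt "0 33 0 0 0 0 55" --pt "0 34 0 0 0 0 55" --pt "0 34 0 0 0 0 55"

```text
time: 18.85
position: [0.595, -0.2688, 0.0516]
tool_rot: [-0.163, 0.688, -0.688, 0.162]
ft_force: [-3.7, 3.1, 10.3]
grip_width: 0.0625
```

```bash
python3 - <<'E'
from h import *
st()
E
```

```text
t 18.85 pos [ 0.595  -0.2688  0.0516] jawdeg -63.4 down [-0.001  0.    -1.   ] F [-3.7  3.1 10.3] w 0.0625 q6 0.51
```

>>> drive_tool --pt "0 0 0 0 2.5 0 55" --pt "0 0 0 0 5 0 55" --pt "0 0 0 0 7.5 0 55" --pt "0 0 0 0 10 0 55"

```text
time: 19.25
position: [0.5963, -0.2704, 0.0516]
tool_rot: [0.101, -0.699, 0.701, -0.102]
ft_force: [-1.4, -1.6, 3.9]
grip_width: 0.0626
```

```bash
echo "def mo():
    st(); print('M',np.round(get_obs()['moment'],2))" >> h.py; python3 -c "
from h import *
mo()"
```

```text
t 19.25 pos [ 0.5963 -0.2704  0.0516] jawdeg -73.5 down [ 0.002 -0.003 -1.   ] F [-1.4 -1.6  3.9] w 0.0626 q6 0.69
M [-0.19  0.36  0.08]
```

>>> drive_tool --pt "0 0 0 0 2.5 0 55" --pt "0 0 0 0 5 0 55" --pt "0 0 0 0 7.5 0 55" --pt "0 0 0 0 10 0 55"

```text
time: 19.65
position: [0.5957, -0.2694, 0.05]
tool_rot: [0.04, -0.706, 0.706, -0.04]
ft_force: [0.7, 1.3, -1.4]
grip_width: 0.0626
```

```bash
python3 -c "
from h import *
mo()"
```

```text
t 19.65 pos [ 0.5957 -0.2694  0.05  ] jawdeg -83.5 down [ 0.001 -0.001 -1.   ] F [ 0.7  1.3 -1.4] w 0.0626 q6 0.86
M [0.03 0.01 0.02]
```

The contact force vanished after about 20°, so the keyways have probably met the pins. I'll push down a little to confirm.

>>> drive_tool --pt "0 1 0 0 0 0 55" --pt "0 2 0 0 0 0 55" --pt "0 3 0 0 0 0 55" --pt "0 4 0 0 0 0 55" --pt "0 4 0 0 0 0 55"

```text
time: 20.15
position: [0.5952, -0.269, 0.0453]
tool_rot: [-0.041, 0.706, -0.706, 0.041]
ft_force: [-0.1, 0.4, -1.4]
grip_width: 0.0622
```

```bash
python3 -c "
from h import *
mo()"
```

```text
t 20.15 pos [ 0.5952 -0.269   0.0453] jawdeg -83.4 down [-0.  0. -1.] F [-0.1  0.4 -1.4] w 0.0622 q6 0.86
M [ 0.04 -0.   -0.01]
```

>>> drive_tool --pt "0 2 0 0 0 0 55" --pt "0 4 0 0 0 0 55" --pt "0 6 0 0 0 0 55" --pt "0 7 0 0 0 0 55" --pt "0 8 0 0 0 0 55" --pt "0 9 0 0 0 0 55" --pt "0 9 0 0 0 0 55" --newtons 50

```text
time: 20.85
position: [0.5953, -0.2691, 0.0368]
tool_rot: [0.041, -0.706, 0.706, -0.041]
ft_force: [-1.3, 0.1, 1.7]
grip_width: 0.0621
```

```bash
python3 -c "
from h import *
mo()"
```

```text
t 20.85 pos [ 0.5953 -0.2691  0.0368] jawdeg -83.4 down [ 0. -0. -1.] F [-1.3  0.1  1.7] w 0.0621 q6 0.86
M [ 0.05  0.09 -0.06]
```

>>> drive_tool --pt "0 0.5 0 0 0 0 55" --pt "0 1 0 0 0 0 55" --pt "0 1.5 0 0 0 0 55" --pt "0 2 0 0 0 0 55" --pt "0 2 0 0 0 0 55"

```text
time: 21.35
position: [0.5953, -0.2691, 0.035]
tool_rot: [0.041, -0.706, 0.706, -0.041]
ft_force: [-1.4, 0.4, 4.3]
grip_width: 0.0622
```

```bash
python3 -c "
from h import *
mo()"
```

```text
t 21.35 pos [ 0.5953 -0.2691  0.035 ] jawdeg -83.4 down [ 0. -0. -1.] F [-1.4  0.4  4.3] w 0.0622 q6 0.86
M [ 0.23  0.29 -0.02]
```

>>> drive_tool --pt "0 0.5 0 0 0 0 55" --pt "0 1 0 0 0 0 55" --pt "0 1.5 0 0 0 0 55" --pt "0 1.5 0 0 0 0 55" --pt "0 1.5 0 0 0 0 55"

```text
time: 21.85
position: [0.5953, -0.2691, 0.0342]
tool_rot: [0.041, -0.706, 0.706, -0.041]
ft_force: [-1.9, 0.5, 7.9]
grip_width: 0.0628
```

```bash
python3 -c "
from h import *
mo()"
```

```text
t 21.85 pos [ 0.5953 -0.2691  0.0342] jawdeg -83.4 down [ 0. -0. -1.] F [-1.9  0.5  7.9] w 0.0628 q6 0.86
M [ 0.27  0.48 -0.02]
```

>>> drive_tool --pt "0 0.5 0 0 0 0 55" --pt "0 1 0 0 0 0 55" --pt "0 1 0 0 0 0 55" --pt "0 1 0 0 0 0 55"

```text
time: 22.25
position: [0.5953, -0.2691, 0.0342]
tool_rot: [0.04, -0.706, 0.706, -0.041]
ft_force: [-4.2, 2.7, 13.3]
grip_width: 0.0622
```

```bash
python3 -c "
from h import *
mo()"
```

```text
t 22.25 pos [ 0.5953 -0.2691  0.0342] jawdeg -83.4 down [ 0. -0. -1.] F [-4.2  2.7 13.3] w 0.0622 q6 0.86
M [ 0.41  0.67 -0.02]
```

>>> drive_tool --pt "0 0.5 0 0 0 0 55" --pt "0 1 0 0 0 0 55" --pt "0 1 0 0 0 0 55" --pt "0 1 0 0 0 0 55"

```text
time: 22.65
position: [0.5954, -0.2691, 0.0342]
tool_rot: [0.04, -0.706, 0.706, -0.041]
ft_force: [-5.2, 2.5, 18.5]
grip_width: 0.0622
```

```bash
python3 - <<'E'
from h import *
mo()
w=camera('wrist');s=camera('scene');mo()
p=proj('scene',[.596,-.27,.04]).astype(int);print(p)
k=40;a=cv2.resize(s[p[1]-k:p[1]+k,p[0]-k:p[0]+k],(400,400),interpolation=cv2.INTER_CUBIC)
b=cv2.resize(w[100:300,220:420],(400,400),interpolation=cv2.INTER_CUBIC)
cv2.imwrite('pics/fin.png',np.hstack([np.clip(a*1.5,0,255).astype(np.uint8),np.clip(b*1.3,0,255).astype(np.uint8)]))
E
```

```text
t 22.65 pos [ 0.5954 -0.2691  0.0342] jawdeg -83.4 down [ 0.    -0.001 -1.   ] F [-5.2  2.5 18.5] w 0.0622 q6 0.86
M [ 0.52  0.91 -0.04]
t 22.75 pos [ 0.5954 -0.2691  0.0342] jawdeg -83.4 down [ 0.    -0.001 -1.   ] F [-4.5  2.3 20.1] w 0.0621 q6 0.86
M [ 0.54  0.92 -0.03]
[341 206]
```

View pics/fin.png

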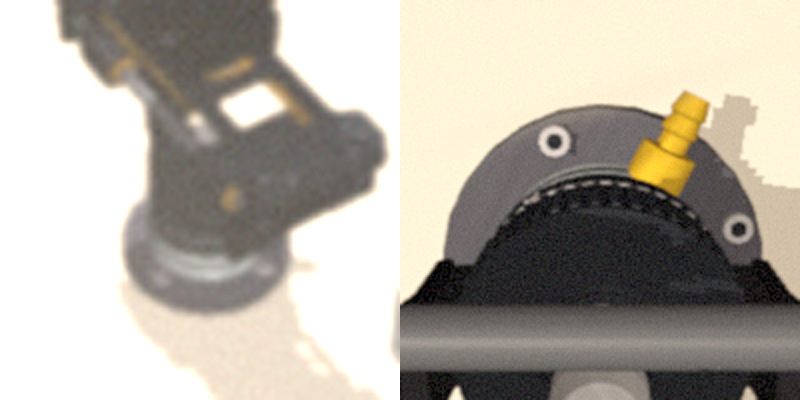

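```bash
python3 -c "
from h import *
print(hand_in()); mo()"
```

```text
the job is handed in; nothing more can be done
None
the job is handed in; nothing more can be done
```

The filter cell is assembled and I handed the job in with the gripper still holding the collar pressed down on the shoulder. It took about 23 s of the 72 s.

- **Ring and disc:** The brass ring went into the pocket and the steel disc went on it, nozzle up. Wrist pictures showed both centred and level.
- **Collar:** It first rested on the pins. After about 20° of turning under light push, the push force vanished and it went down over the pins.
- **Home position:** The collar's foot works out at 30.0 mm height, which is the shoulder. Raising the push from about 8 N to 20 N moved it no further. The tool travelled 17.4 mm down from the pins, against a nominal 18 mm.
- **Final picture:** It shows the collar covering the shoulder with the nozzle through its hole.

**Not fully confirmed:**
- The arm hides the collar's foot in the scene camera, so "home" rests on height, force and the wrist view.
- At the end there was a small sideways force of about 5 N and a wrist moment of about 1 N m.
- My edge fits of the held parts were unreliable where the fingers hid them, so I didn't use the ones for the disc and collar.
- I kept the arm clear of the beaker, vials and hex key, but did not measure them again at the end.

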